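# Line up the loose sockets by size on the socket rail

### The arm

A 7-joint arm with a two-finger parallel gripper is mounted at the origin on the work surface. World frame = base frame: x ahead of the robot, y to its left, z up, the work surface at z = 0. Lengths are in m, angles in degrees, forces in N, time in s.
With the tool pointing down it reaches from about 0.425 to 0.875 m from the base axis. Payload 4.7 kg.
Tool frame: the origin (TCP) lies at the very end of the fingers, on their centre line; the grasp point (between the pads) lies 19 mm behind it; z points along the fingers, y is the direction in which the jaws open and shut (so a half turn about z gives the same grasp; the last joint's range is limited). The gripper opens to 87 mm and grips with 3 to 60 N. Pads are 19 mm wide; open, the fingers measure 117 mm over their backs; the gripper's body (75 mm by 190 mm) begins 51 mm behind the grasp point.
Start: joints at [-67.546, 18.392, -4.016, 83.108, 1.295, 78.541, -3.26], TCP at [0.24, 0.604, 0.223] pointing down, gripper open.
Joint ranges: [-163.93, 163.93], [-17.29, 119.83], [-79.2, 71.16], [3.27, 140.29], [-89.18, 269.18], [5.43, 117.66], [-154.24, 154.24]. Speed limits (degrees/s): [147.25, 147.25, 180, 180, 180, 180, 180].

### API

Orientations are given as [roll, pitch, yaw] about the fixed x, y, z axes, in that order (R = Rz(yaw) Ry(pitch) Rx(roll)).
In Python, from cell import monitor, read_camera, camera_info, env, look_for gives the robot as it stands.
- The arm moves only by the tool servo_tool, never from a script. Its argument "commands" is one flat list of numbers, 6 for each row, row after row: the shift along the tool's x, y, z in mm, then the turn, a rotation vector about the tool's x, y, z in degrees. A call has 1 to 10 rows; each row shifts and turns the commanded pose from where the row before left it, along the tool's axes as they then stand; what a row does not reach is not made up. A row lasts 1/10 s, in which the tool goes at most 50 mm and 8.59 degrees, less where a joint would pass 70% of its speed; a pose out of reach is approached as far as the arm can. A call is refused whole if a number of a shift passes 50 or a number of a turn 8.59, either way. A call with a gripper value outside its range is refused whole. "jaw" is the finger opening in mm, from 0 to 87, set as the call begins (left out, the last holds). The fingers move at their own pace and stop on an object; "newtons" is the grip in N (left out, the last holds). Time passes only in rows, so rows that do not move let the fingers close. It gives the time, the measured TCP pose, the force and the opening at its end, in the units of the state.
- monitor.get_obs(): the state, without advancing time (a new reading comes with each control period).
- read_camera(name): name is "scene" or "top"; returns (picture, depth): 480x640x3 uint8, red, green, blue; 480x640 float32, m along the optical axis (not along the pixel's ray), 0 where there is no reading.
- camera_info(name): a dict with "camera_matrix" (3x3 intrinsics, pixels), "R" (3x3) and "t" (3): a world point X has camera coordinates R X + t. Camera axes: x right, y down, z forward; pixel columns grow to the right and rows downward; lengths in m; the calibration is good to about 2 mm. A picture is of the moment at which its call begins. camera_info takes no time and is no camera call.
- env.sign_off(): hands the job in, once; it reports no verdict.
Trained networks look in the newest picture that a camera, given by its name, has taken for a name from the list of things; names that differ only in an ending like _2 or _b are one class to them, and where a whole thing is asked for, a point or a joint stands for the part that bears it (a point fixed in the world has none). Each returns a list of dicts, best first, with "conf" (0 to 1); they miss things now and then, are a little off and sometimes report something else, mostly with a low value. They report only what shows in the picture. A call takes as long as a camera call.
- look_for(camera, label): "box" ([left, top, width, height] in pixels, round what is visible of it).
The state is a dict: "time_s": time; "qpos": joint angles; "joint_velocities": joint speeds; "effort": joint torques, N m; "tool_pos": TCP position; "tool_rot": TCP orientation; "force": force on the tool from outside, world axes, zero at the start; "wrist_torque": the same for the moment, N m; "grip_width": finger opening in m.
Only numpy, scipy, OpenCV 4.12 (cv2) and the standard library are available. Lean on these libraries where they do the work, as an engineer would, in place of code of your own. Each camera call takes 0.05 s, during which the arm holds its last target.

### The job

Put the four loose sockets back on the socket rail in order of size, each standing upright and centred on its own round mark: the largest on the mark next to the red end block, then down in size to the smallest at the far end. Do not knock any socket over.

Things in the scene. Friction and masses are not known exactly. Their poses are not given: they have to be found in the camera images.
- socket_xl_c (a point): The largest socket: a bright metal cylinder 52 mm in diameter and 62 mm tall with a dark hexagonal bore in its top and a blue band round it, about 480 g (varies), standing upright on the bench. The point is its centre, 31 mm above its underside; z points up along the socket, out of the bore.
- socket_l_c (a point): The second largest socket: a bright metal cylinder 42 mm in diameter and 54 mm tall with a dark hexagonal bore in its top and a green band round it, about 300 g (varies), standing upright on the bench. The point is its centre, 27 mm above its underside; z points up along the socket, out of the bore.
- socket_m_c (a point): The second smallest socket: a bright metal cylinder 34 mm in diameter and 46 mm tall with a dark hexagonal bore in its top and a yellow band round it, about 180 g (varies), standing upright on the bench. The point is its centre, 23 mm above its underside; z points up along the socket, out of the bore.
- socket_s_c (a point): The smallest socket: a bright metal cylinder 26 mm in diameter and 38 mm tall with a dark hexagonal bore in its top and a orange band round it, about 90 g (varies), standing upright on the bench. The point is its centre, 19 mm above its underside; z points up along the socket, out of the bore.
- mark_a: The first (leftmost) round mark of the row, counted from the robot's left (+y end of the rail): a fixed black rubber disc 62 mm in diameter, 3 mm thick, with a white ring and centre dot, on a grey rail 85 mm wide, 440 mm long and 10 mm high. Origin: centre of the disc's underside, so its top is 3 mm above. x points across the rail away from the robot, y along the row to the left. The four marks are 90 mm apart.
- mark_b: The second round mark of the row, counted from the robot's left (+y end of the rail): a fixed black rubber disc 62 mm in diameter, 3 mm thick, with a white ring and centre dot, on a grey rail 85 mm wide, 440 mm long and 10 mm high. Origin: centre of the disc's underside, so its top is 3 mm above. x points across the rail away from the robot, y along the row to the left. The four marks are 90 mm apart.
- mark_c: The third round mark of the row, counted from the robot's left (+y end of the rail): a fixed black rubber disc 62 mm in diameter, 3 mm thick, with a white ring and centre dot, on a grey rail 85 mm wide, 440 mm long and 10 mm high. Origin: centre of the disc's underside, so its top is 3 mm above. x points across the rail away from the robot, y along the row to the left. The four marks are 90 mm apart.
- mark_d: The fourth (rightmost) round mark of the row, counted from the robot's left (+y end of the rail): a fixed black rubber disc 62 mm in diameter, 3 mm thick, with a white ring and centre dot, on a grey rail 85 mm wide, 440 mm long and 10 mm high. Origin: centre of the disc's underside, so its top is 3 mm above. x points across the rail away from the robot, y along the row to the left. The four marks are 90 mm apart.
- red_end: The red end block, fixed on the rail at one end of the row (either end, it changes), 65 mm from the centre of the nearest mark; 70 mm across the rail, 18 mm along it, 22 mm high. Origin: centre of its underside, on the rail's top. A like block of bare metal marks the other end.

How it is judged (in metres and radians):
At the end, for the whole second after the job is handed in: Each socket stands upright (within 0.1 rad), released and at rest, with its centre within 12 mm (horizontally) of the centre of its own mark: largest on the mark next to the red block, then second largest, second smallest, and smallest on the mark farthest from the red block (((horizontal distance between red_end and mark_a below 0.1 m and horizontal distance between socket_xl_c and mark_a below 0.012 m and horizontal distance between socket_l_c and mark_b below 0.012 m and horizontal distance between socket_m_c and mark_c below 0.012 m and horizontal distance between socket_s_c and mark_d below 0.012 m) or (horizontal distance between red_end and mark_d below 0.1 m and horizontal distance between socket_xl_c and mark_d below 0.012 m and horizontal distance between socket_l_c and mark_c below 0.012 m and horizontal distance between socket_m_c and mark_b below 0.012 m and horizontal distance between socket_s_c and mark_a below 0.012 m)) and angle between each of socket_xl_c, socket_l_c, socket_m_c, socket_s_c's own z axis and vertical below 0.1 rad and linear speed of each of socket_xl, socket_l, socket_m, socket_s below 0.02 m/s); the robot touches nothing.
It fails at once if a socket is knocked over (leans more than 1 rad) (angle between any of socket_xl_c, socket_l_c, socket_m_c, socket_s_c's own z axis and vertical above 1 rad).
It also fails if it takes over 96 s, if anything falls off the work surface, if the arm or the gripper's body presses on something with over 40 N, if the wrist force passes 120 N, or if a joint passes its speed limit or range.

## Working session

There is one attempt and no reset: what is moved stays moved. The work goes in short steps, Python scripts to look and compute and a tool call to move; the robot and the scene stay as the last step left them, time stands still between calls to the robot, and variables do not carry over. Pictures are saved under pics/ and viewed, and the job is handed in when it is done.

Besides the shell and the picture viewer there is one more tool, called after "Emit:" as name(argument=value, ...) on one line, values as JSON. servo_tool: Moves the arm, as the interface text tells. Its arguments: {"type":"object","properties":{"commands":{"type":"array","items":{"type":"number"}},"jaw":{"type":"number"},"newtons":{"type":"number"}},"required":["commands"]}

```bash
ls; mkdir -p pics; python3 - <<'E'
from cell import monitor, read_camera, camera_info, env, look_for
import cv2,numpy as np
o=monitor.get_obs();print(o)
for n in("top","scene"):
    p,d=read_camera(n);cv2.imwrite(f"pics/{n}0.png",p[:,:,::-1]);np.save(f"{n}0.npy",d)
    print(n,camera_info(n))
    for l in["socket_xl_c","socket_l_c","socket_m_c","socket_s_c","mark_a","red_end"]:
        print(l,look_for(n,l))
E
```

```text
pics
{'time_s': 0.0, 'qpos': array([-67.54556065,  18.44068888,  -4.01495059,  83.17572646,
         1.29514994,  78.5392027 ,  -3.2602371 ]), 'joint_velocities': array([ 0.03005107, -0.05961765, -0.02359683, -0.06819891, -0.00771882,
       -0.14011787, -0.0376078 ]), 'effort': array([ 2.70492337e-04, -4.91297328e+01, -4.03658794e-01, -3.12519264e+01,
       -6.37376332e-02,  4.42310655e-02,  1.81386049e-04]), 'tool_pos': array([0.23962249, 0.60362574, 0.22143573]), 'tool_rot': array([-1.79889630e+02,  6.02415097e-03,  1.58354576e+02]), 'force': array([-0.60896732, -0.01865622, -0.29434987]), 'wrist_torque': array([ 0.06134493, -0.04499614,  0.02476183]), 'grip_width': 0.08694752648511166}
top {'camera_matrix': array([[439.48216383,   0.        , 317.51508079],
       [  0.        , 439.48216383, 239.17886589],
       [  0.        ,   0.        ,   1.        ]]), 'R': array([[-0.00914032, -0.99932626, -0.03554555],
       [-0.99763461,  0.01153522, -0.06776514],
       [ 0.06812951,  0.03484208, -0.9970679 ]]), 't': array([0.02243171, 0.54109024, 0.69551827])}
socket_xl_c [{'box': [
[... 709 characters left out ...]
252657, -0.8135359 ],
       [-0.50458874,  0.6382023 , -0.58145337]]), 't': array([-0.43606725, -0.12970333,  1.22419477])}
socket_xl_c [{'box': [213.2, 233.2, 37.1, 50.1], 'conf': 0.85}]
socket_l_c [{'box': [305.6, 195.3, 25.2, 36.1], 'conf': 0.96}, {'box': [355.2, 267.3, 40.7, 29.3], 'conf': 0.69}]
socket_m_c [{'box': [340.5, 160.9, 16.8, 29.7], 'conf': 0.93}]
socket_s_c [{'box': [154.6, 308.2, 25.0, 32.2], 'conf': 0.87}]
mark_a [{'box': [386.4, 243.4, 37.5, 23.3], 'conf': 0.97}, {'box': [318.6, 301.9, 39.1, 29.3], 'conf': 0.65}, {'box': [356.1, 270.5, 42.4, 25.7], 'conf': 0.64}, {'box': [276.0, 332.0, 48.2, 35.7], 'conf': 0.62}]
red_end [{'box': [241.4, 354.3, 49.7, 39.4], 'conf': 0.65}]
```

View pics/top0.png

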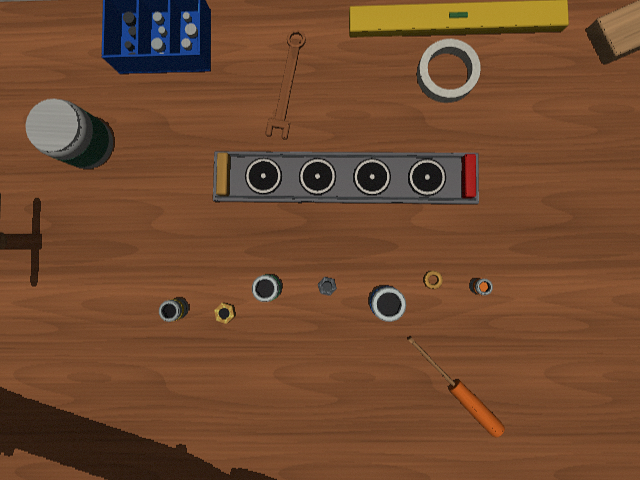

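View pics/scene0.png

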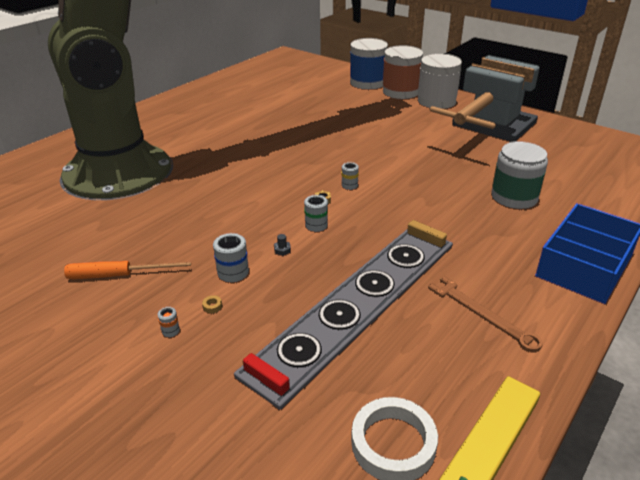

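```bash
cat > h.py <<'E'
from cell import monitor, read_camera, camera_info, env, look_for
import cv2,numpy as np
from scipy.optimize import least_squares
def cloud(n,d):
    c=camera_info(n);K=c["camera_matrix"];v,u=np.mgrid[:480,:640]
    X=np.stack([(u-K[0,2])/K[0,0]*d,(v-K[1,2])/K[1,1]*d,d],-1)
    W=(X-c["t"])@c["R"]; W[d==0]=np.nan
    return W
def ray(n,u,v,z):
    c=camera_info(n);K=c["camera_matrix"]
    r=c["R"].T@np.array([(u-K[0,2])/K[0,0],(v-K[1,2])/K[1,1],1]);o=-c["R"].T@c["t"]
    return o+r*(z-o[2])/r[2]
def proj(n,P):
    c=camera_info(n);q=c["camera_matrix"]@(c["R"]@np.array(P)+c["t"]);return q[:2]/q[2]
SZ=dict(xl=(.052,.062),l=(.042,.054),m=(.034,.046),s=(.026,.038))
def sock(n,W,s,box,z0=0):
    D,h=SZ[s];x,y,w,hh=[int(round(a)) for a in box]
    P=W[y-6:y+hh+6,x-6:x+w+6].reshape(-1,3);P=P[np.isfinite(P[:,2])]
    T=P[abs(P[:,2]-h-z0)<.006]
    if len(T)<8: return None
    f=lambda c:np.maximum(np.hypot(*(T[:,:2]-c).T)-D/2,0)
    # rim: outer boundary via minEnclosingCircle
    (cx,cy),r=cv2.minEnclosingCircle((T[:,:2]*1000).astype(np.float32))
    return cx,cy,r,np.median(T[:,2])*1000,len(T)
E
python3 - <<'E'
from h import *
dt=np.load("top0.npy");ds=np.load("scene0.npy");W=cloud("top",dt);Ws=cloud("scene",ds)
bt=dict(xl=[366.4,282.8,36.2,38.8],l=[253,270.2,32.1,30.7],m=[154,298.3,34.1,23.8],s=[469,277.9,25,18.4])
bs=dict(xl=[213.2,233.2,37.1,50.1],l=[305.6,195.3,25.2,36.1],m=[340.5,160.9,16.8,29.7],s=[154.6,308.2,25,32.2])
for k in SZ: print(k,np.round(sock("top",W,k,bt[k]),1),sock("scene",Ws,k,bs[k]))
# white pixel circle check
p=cv2.imread("pics/top0.png");
def ctr(u,v,r,lo=110):
    g=cv2.cvtColor(p,cv2.COLOR_BGR2GRAY);return
for (u,v) in [(263,176),(318,176),(372,177),(427,177)]:
    w=p[v-6:v+7,u-6:u+7].min(2).astype(float);w[w<120]=0
    vv,uu=np.mgrid[v-6:v+7,u-6:u+7];cu,cv_=(uu*w).sum()/w.sum(),(vv*w).sum()/w.sum()
    print(cu,cv_,ray("top",cu,cv_,.013).round(4),W[v,u+5].round(4))
print(W[175,470],W[175,221],W[240,300])
for (u,v) in [(299,349),(339.5,314),(375,282.5),(405.5,255)]: print(ray("scene",u,v,.013).round(4))
for n,(u,v) in dict(xl=(388,302.5),l=(266,288),m=(170.5,310.5),s=(484,286.5)).items(): print(n,ray("top",u,v,SZ[n][1]).round(4))
for q in [(327,286),(433,280),(225,313),(409,338)]: print(ray("top",*q,.008).round(3))
b=cv2.resize(p[260:330,140:510],None,fx=2.1,fy=2.1,interpolation=2);cv2.imwrite("pics/z0.png",b)
E
```

```text
xl [439.  -90.6  25.9  62.  517. ] (440.2763366699219, -91.5610580444336, 26.076555252075195, np.float64(60.65222874493109), 367)
l [464.   98.1  20.9  54.  331. ] (465.5660400390625, 97.8288345336914, 22.34652328491211, np.float64(51.97956826308405), 210)
m [429.3 249.9  17.3  45.6 248. ] (429.7054443359375, 247.12327575683594, 18.290193557739258, np.float64(43.422542198142054), 114)
s [ 463.2 -241.2   13.    37.3  156. ] (463.1734313964844, -242.9615478515625, 13.58321762084961, np.float64(36.11918033669833), 169)
262.62652563059396 175.37794955248168 [0.649  0.1073 0.013 ] [0.6472 0.0979 0.0159]
316.99041297935105 175.68842182890856 [0.647  0.0169 0.013 ] [0.646  0.007  0.0144]
371.60199004975124 176.2606199770379 [ 0.6445 -0.0731  0.013 ] [ 0.6431 -0.0819  0.013 ]
426.74970155192995 176.6040588937525 [ 0.6425 -0.1631  0.013 ] [ 0.6413 -0.1712  0.0149]
[ 0.64008184 -0.22755959  0.03129068] [0.64644572 0.1719816  0.03295998] [0.54149841 0.04672216 0.00060911]
[ 0.642  -0.1637  0.013 ]
[ 0.6451 -0.0745  0.013 ]
[0.6472 0.0162 0.013 ]
[0.6486 0.1056 0.013 ]
xl [ 0.4417 -0.0898  0.062 ]
l [0.4645 0.0956 0.054 ]
m [0.4303 0.247  0.046 ]
s [ 0.4635 -0.2412  0.038 ]
[0.465 0.002 0.008]
[ 0.473 -0.17   0.008]
[0.422 0.17  0.008]
[ 0.381 -0.129  0.008]
```

View pics/z0.png

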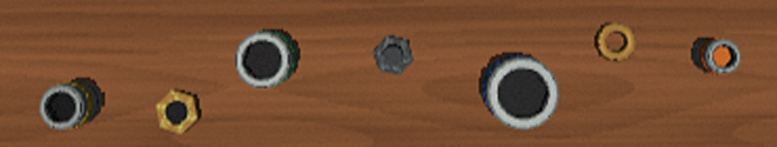

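Emit:
servo_tool(commands=[0,0,0,0,0,8.54,0,0,0,0,0,8.54,0,0,0,0,0,8.54,0,0,0,0,0,8.54,0,0,0,0,0,8.54,0,0,0,0,0,8.54,0,0,0,0,0,8.54,0,0,0,0,0,8.54,0,0,0,0,0,0], jaw=87, newtons=25)

```text
time_s: 1.6
tool_pos: [0.2398, 0.6042, 0.2226]
tool_rot: [180.0, -0.0, 90.0]
force: [-1.0, -0.4, 0.6]
grip_width: 0.0869
```

Emit:
servo_tool(commands=[-35.6,19,10,0,0,0,-35.6,19,10,0,0,0,-35.6,19,10,0,0,0,-35.6,19,10,0,0,0,-35.6,19,10,0,0,0,-35.6,19,10,0,0,0,-35.6,19,10,0,0,0,-35.6,19,10,0,0,0,-35.6,19,10,0,0,0,-35.6,19,10,0,0,0])

```text
time_s: 2.6
tool_pos: [0.4307, 0.247, 0.1226]
tool_rot: [179.9, -0.0, 90.3]
force: [0.3, 0.6, 0.5]
grip_width: 0.0869
```

Emit:
servo_tool(commands=[0,0,0,0,0,0,0,0,0,0,0,0])

```text
time_s: 2.8
tool_pos: [0.4303, 0.2476, 0.1226]
tool_rot: [-180.0, -0.0, 90.1]
force: [-0.2, 1.2, -0.2]
grip_width: 0.0871
```

Emit:
servo_tool(commands=[0,0,25,0,0,0,0,0,25,0,0,0,0,0,25,0,0,0,0,0,22,0,0,0,0,0,13,0,0,0,0,0,0,0,0,0])

```text
time_s: 3.4
tool_pos: [0.4284, 0.2488, 0.0112]
tool_rot: [-179.9, 0.1, 90.2]
force: [-0.7, -0.7, -0.3]
grip_width: 0.0871
```

Emit:
servo_tool(commands=[0,0,0,0,0,0,0,0,0,0,0,0,0,0,0,0,0,0,0,0,0,0,0,0,0,0,0,0,0,0,0,0,0,0,0,0,0,0,0,0,0,0], jaw=25, newtons=25)

```text
time_s: 4.1
tool_pos: [0.4301, 0.2483, 0.0126]
tool_rot: [180.0, -0.0, 90.0]
force: [-0.6, 0.5, 0.3]
grip_width: 0.0387
```

Emit:
servo_tool(commands=[0,0,0,0,0,0,0,0,0,0,0,0,0,0,0,0,0,0,0,0,0,0,0,0])

```text
time_s: 4.5
tool_pos: [0.43, 0.2483, 0.0126]
tool_rot: [-180.0, -0.0, 90.0]
force: [-0.9, -0.5, 1.4]
grip_width: 0.0329
```

Emit:
servo_tool(commands=[0,0,-8,0,0,0,0,0,-18,0,0,0,0,0,-20,0,0,0,0,0,-14,0,0,0,0,0,0,0,0,0])

```text
time_s: 5.0
tool_pos: [0.4314, 0.2493, 0.0747]
tool_rot: [179.8, -0.2, 90.0]
force: [0.7, -0.6, -2.0]
grip_width: 0.0335
```

```bash
python3 - <<'E'
from h import *
o=monitor.get_obs();print(o['tool_pos'],o['grip_width'],o['force'])
p,d=read_camera("scene");cv2.imwrite("pics/s1.png",p[60:260,200:520,::-1].repeat(2,0).repeat(2,1))
E
```

```text
[0.43143142 0.24927543 0.07473898] 0.03354528116949918 [ 0.72792836 -0.57039705 -1.96549842]
```

View pics/s1.png

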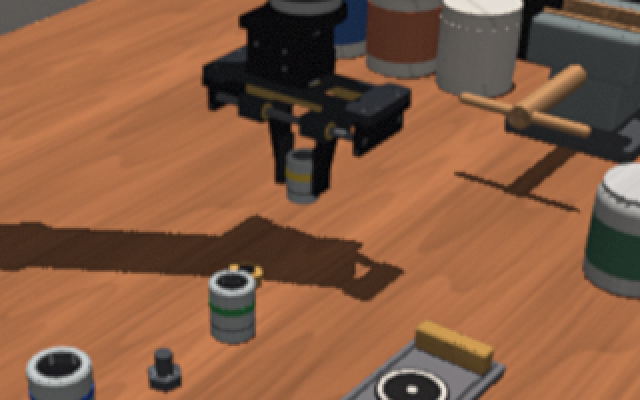

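Emit:
servo_tool(commands=[-12,11,0,0,0,0,-24,23,0,0,0,0,-28,26,0,0,0,0,-28,26,0,0,0,0,-28,26,0,0,0,0,-28,26,0,0,0,0,-28,26,0,0,0,0,-28,26,0,0,0,0,-20,19,0,0,0,0,-7.7,8,0,0,0,0])

```text
time_s: 6.05
tool_pos: [0.6477, 0.0129, 0.0711]
tool_rot: [-179.9, 0.2, 89.8]
force: [0.0, -0.5, -1.6]
grip_width: 0.0334
```

Emit:
servo_tool(commands=[0,0,0,0,0,0,0,0,0,0,0,0,0,0,0,0,0,0])

```text
time_s: 6.35
tool_pos: [0.646, 0.0191, 0.0721]
tool_rot: [-179.9, -0.1, 90.2]
force: [-0.3, -0.4, -2.1]
grip_width: 0.0332
```

Emit:
servo_tool(commands=[0,0,15,0,0,0,0,0,15,0,0,0,0,0,8,0,0,0,0,0,4,0,0,0,0,0,0,0,0,0,0,0,0,0,0,0])

```text
time_s: 6.95
tool_pos: [0.6474, 0.0166, 0.0307]
tool_rot: [180.0, 0.0, 90.0]
force: [0.1, -0.2, -1.3]
grip_width: 0.0336
```

```bash
cat >> h.py <<'E'
def find(k,z0=0,cams=("top","scene")):
    for n in cams:
        p,d=read_camera(n);W=cloud(n,d);r=look_for(n,f"socket_{k}_c")
        for b in r[:2]: print(n,k,b, (lambda s:None if s is None else np.round(s,1))(sock(n,W,k,b["box"],z0)))
E
python3 - <<'E'
from h import *
print(monitor.get_obs()['tool_pos'])
find("m",.017)
p,d=read_camera("scene");cv2.imwrite("pics/s2.png",p[180:420,200:520,::-1].repeat(2,0).repeat(2,1))
E
```

```text
[0.64740534 0.01659603 0.030703  ]
scene m {'box': [366.2, 251.7, 15.8, 36.6], 'conf': 0.93} [648.8  12.   25.9  62.4 246. ]
```

View pics/s2.png

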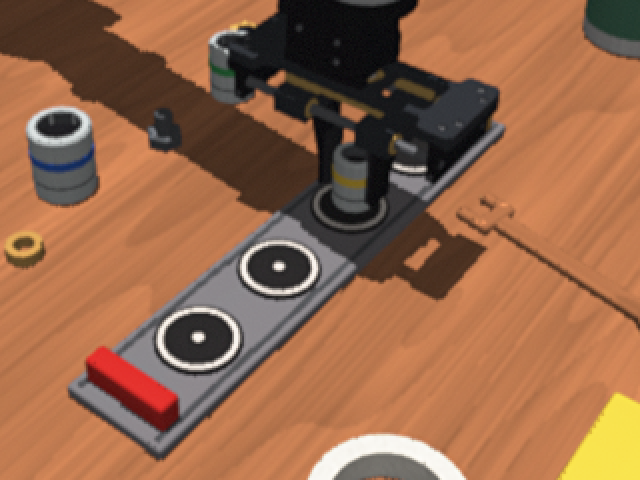

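Emit:
servo_tool(commands=[0,0,2.5,0,0,0,0,0,2.5,0,0,0,0,0,0,0,0,0,0,0,0,0,0,0])

```text
time_s: 7.6
tool_pos: [0.6473, 0.0168, 0.0257]
tool_rot: [180.0, -0.0, 90.0]
force: [-0.2, 0.2, 0.3]
grip_width: 0.0336
```

Emit:
servo_tool(commands=[0,0,0,0,0,0,0,0,0,0,0,0,0,0,0,0,0,0,0,0,0,0,0,0,0,0,0,0,0,0,0,0,0,0,0,0], jaw=87)

```text
time_s: 8.2
tool_pos: [0.6472, 0.0167, 0.0256]
tool_rot: [180.0, -0.0, 90.0]
force: [0.2, 0.8, -0.4]
grip_width: 0.0733
```

Emit:
servo_tool(commands=[0,0,-10,0,0,0,0,0,-22,0,0,0,0,0,-25,0,0,0,0,0,-25,0,0,0,0,0,-15,0,0,0,0,0,0,0,0,0])

```text
time_s: 8.8
tool_pos: [0.649, 0.0166, 0.1257]
tool_rot: [179.7, -0.0, 90.0]
force: [0.3, 0.5, -1.4]
grip_width: 0.087
```

Emit:
servo_tool(commands=[5,-12,0,0,0,0,10,-22,0,0,0,0,12,-28,0,0,0,0,12,-28,0,0,0,0,12,-28,0,0,0,0,12,-28,0,0,0,0,10,-22,0,0,0,0,7,-14.5,0,0,0,0,0,0,0,0,0,0,0,0,0,0,0,0])

```text
time_s: 9.8
tool_pos: [0.4646, 0.0964, 0.1221]
tool_rot: [-180.0, 0.0, 90.1]
force: [0.4, -0.4, 0.9]
grip_width: 0.0869
```

```bash
python3 - <<'E'
from h import *
print(monitor.get_obs()['tool_pos'])
find("m",.013)
p,d=read_camera("scene");cv2.imwrite("pics/s3.png",p[140:380,200:520,::-1].repeat(2,0).repeat(2,1))
E
```

```text
[0.46457968 0.09644125 0.12208725]
top m {'box': [301.3, 157.4, 28.6, 26.5], 'conf': 0.56} [647.3  19.1  16.9  58.5 238. ]
scene m {'box': [364.7, 252.7, 21.6, 37.1], 'conf': 0.6} [648.8  17.   17.9  57.1 204. ]
```

View pics/s3.png

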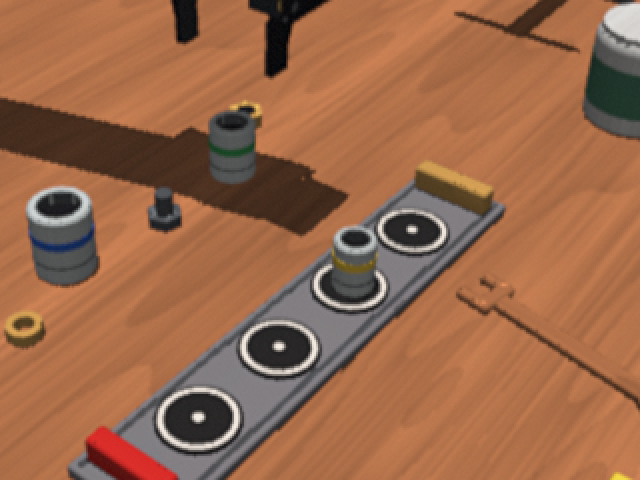

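Emit:
servo_tool(commands=[0,0,20,0,0,0,0,0,25,0,0,0,0,0,25,0,0,0,0,0,20,0,0,0,0,0,12,0,0,0,0,0,2,0,0,0,0,0,0,0,0,0])

```text
time_s: 10.75
tool_pos: [0.465, 0.0965, 0.0187]
tool_rot: [180.0, 0.0, 90.0]
force: [0.1, -0.2, 0.0]
grip_width: 0.0872
```

Emit:
servo_tool(commands=[0,0,0,0,0,0,0,0,0,0,0,0,0,0,0,0,0,0,0,0,0,0,0,0,0,0,0,0,0,0,0,0,0,0,0,0,0,0,0,0,0,0,0,0,0,0,0,0,0,0,0,0,0,0,0,0,0,0,0,0], jaw=32, newtons=30)

```text
time_s: 11.75
tool_pos: [0.4643, 0.0966, 0.0186]
tool_rot: [-180.0, -0.0, 90.0]
force: [-2.0, 0.3, 3.6]
grip_width: 0.0411
```

Emit:
servo_tool(commands=[0,0,-8,0,0,0,0,0,-18,0,0,0,0,0,-20,0,0,0,0,0,-20,0,0,0,0,0,-14,0,0,0,0,0,0,0,0,0,0,0,0,0,0,0])

```text
time_s: 12.45
tool_pos: [0.4645, 0.0965, 0.0983]
tool_rot: [180.0, -0.0, 90.0]
force: [0.3, -0.6, -3.3]
grip_width: 0.0414
```

Emit:
servo_tool(commands=[-10,10,0,0,0,0,-18,19,0,0,0,0,-24,26,0,0,0,0,-24,26,0,0,0,0,-24,26,0,0,0,0,-24,26,0,0,0,0,-22,23,0,0,0,0,-15,15,0,0,0,0,-9,9,0,0,0,0,0,0,0,0,0,0])

```text
time_s: 13.45
tool_pos: [0.6445, -0.0751, 0.0971]
tool_rot: [-179.9, 0.1, 89.9]
force: [-0.9, -1.0, -2.5]
grip_width: 0.0415
```

Emit:
servo_tool(commands=[0,0,0,0,0,0,0,0,12,0,0,0,0,0,20,0,0,0,0,0,16,0,0,0,0,0,10,0,0,0,0,0,4,0,0,0,0,0,0,0,0,0])

```text
time_s: 14.15
tool_pos: [0.6443, -0.073, 0.036]
tool_rot: [-179.9, -0.0, 90.0]
force: [-0.6, -0.8, -2.6]
grip_width: 0.041
```

Emit:
servo_tool(commands=[0,0,2.5,0,0,0,0,0,2,0,0,0,0,0,0,0,0,0,0,0,0,0,0,0])

```text
time_s: 14.55
tool_pos: [0.6449, -0.0733, 0.0324]
tool_rot: [180.0, -0.0, 90.0]
force: [-0.1, 0.9, -2.7]
grip_width: 0.0415
```

Emit:
servo_tool(commands=[0,0,0,0,0,0,0,0,0,0,0,0,0,0,0,0,0,0,0,0,0,0,0,0,0,0,0,0,0,0,0,0,0,0,0,0], jaw=87)

```text
time_s: 15.15
tool_pos: [0.6448, -0.0733, 0.0322]
tool_rot: [180.0, -0.0, 90.0]
force: [0.2, 0.5, 0.3]
grip_width: 0.081
```

Emit:
servo_tool(commands=[0,0,-10,0,0,0,0,0,-22,0,0,0,0,0,-25,0,0,0,0,0,-25,0,0,0,0,0,-20,0,0,0,0,0,-8,0,0,0,0,0,0,0,0,0])

```text
time_s: 15.85
tool_pos: [0.6456, -0.0734, 0.1437]
tool_rot: [179.8, -0.0, 90.0]
force: [-0.1, -0.7, 0.0]
grip_width: 0.0871
```

Emit:
servo_tool(commands=[-1,-12,0,0,0,0,-2,-24,0,0,0,0,-3,-32,0,0,0,0,-3,-34,0,0,0,0,-3,-34,0,0,0,0,-3,-32,0,0,0,0,-1.4,-24,0,0,0,0,-1,-12.8,0,0,0,0,0,0,0,0,0,0,0,0,0,0,0,0])

```text
time_s: 16.85
tool_pos: [0.4401, -0.0906, 0.1417]
tool_rot: [180.0, -0.0, 90.0]
force: [0.4, -0.4, -0.1]
grip_width: 0.0868
```

```bash
python3 - <<'E'
from h import *
print(monitor.get_obs()['tool_pos'])
find("l",.013);find("xl",cams=("scene",))
p,d=read_camera("scene");cv2.imwrite("pics/s4.png",p[140:380,200:520,::-1].repeat(2,0).repeat(2,1))
E
```

```text
[ 0.44008245 -0.09055529  0.14169854]
top l {'box': [359.6, 153.5, 29.8, 36.5], 'conf': 0.67} [645.  -71.4  20.8  66.7 349. ]
scene l {'box': [326.9, 278.3, 29.0, 46.2], 'conf': 0.65} [645.1 -73.   21.3  65.5 341. ]
scene xl {'box': [213.1, 231.8, 36.0, 54.8], 'conf': 0.55} [439.6 -92.9  26.4  60.5 378. ]
```

View pics/s4.png

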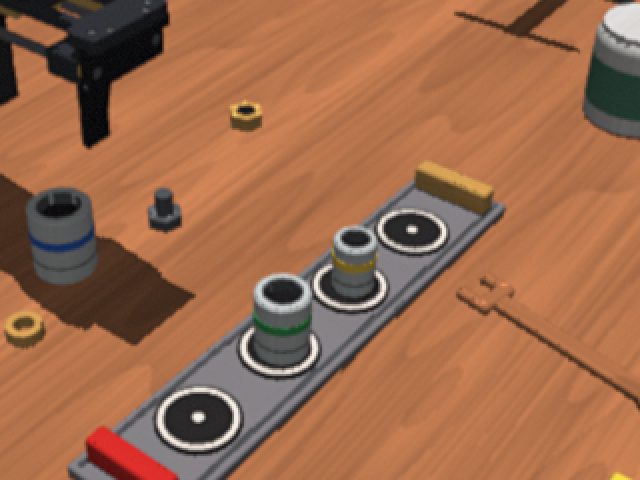

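Emit:
servo_tool(commands=[0,0,20,0,0,0,0,0,28,0,0,0,0,0,28,0,0,0,0,0,24,0,0,0,0,0,14,0,0,0,0,0,6,0,0,0,0,0,0,0,0,0])

```text
time_s: 17.9
tool_pos: [0.4395, -0.0909, 0.0215]
tool_rot: [-179.9, 0.0, 90.0]
force: [0.4, -0.6, 0.1]
grip_width: 0.0871
```

Emit:
servo_tool(commands=[0,0,0,0,0,0,0,0,0,0,0,0,0,0,0,0,0,0,0,0,0,0,0,0,0,0,0,0,0,0,0,0,0,0,0,0,0,0,0,0,0,0,0,0,0,0,0,0,0,0,0,0,0,0], jaw=42, newtons=40)

```text
time_s: 18.8
tool_pos: [0.4389, -0.0907, 0.0221]
tool_rot: [-179.9, -0.0, 90.0]
force: [-4.4, -0.7, 6.2]
grip_width: 0.0516
```

Emit:
servo_tool(commands=[0,0,-8,0,0,0,0,0,-18,0,0,0,0,0,-20,0,0,0,0,0,-20,0,0,0,0,0,-20,0,0,0,0,0,-4,0,0,0,0,0,0,0,0,0])

```text
time_s: 19.5
tool_pos: [0.4401, -0.0907, 0.1121]
tool_rot: [179.9, -0.0, 90.0]
force: [0.7, -0.3, -6.1]
grip_width: 0.0511
```

Emit:
servo_tool(commands=[-3.7,10,0,0,0,0,-8,20,0,0,0,0,-10,28,0,0,0,0,-10,30,0,0,0,0,-10,30,0,0,0,0,-10,28,0,0,0,0,-10,26,0,0,0,0,-7,18,0,0,0,0,-4,12,0,0,0,0,0,0,0,0,0,0])

```text
time_s: 20.5
tool_pos: [0.6431, -0.1641, 0.1092]
tool_rot: [-179.9, 0.1, 90.1]
force: [-0.2, -0.5, -6.0]
grip_width: 0.0514
```

Emit:
servo_tool(commands=[0,0,0,0,0,0,0,0,14,0,0,0,0,0,22,0,0,0,0,0,20,0,0,0,0,0,12,0,0,0,0,0,4,0,0,0,0,0,0,0,0,0])

```text
time_s: 21.2
tool_pos: [0.6415, -0.1632, 0.0395]
tool_rot: [-179.9, -0.0, 90.0]
force: [-0.7, 0.6, -6.2]
grip_width: 0.0512
```

Target about 0.0355.

Emit:
servo_tool(commands=[0,0,2,0,0,0,0,0,1.5,0,0,0,0,0,0.5,0,0,0,0,0,0,0,0,0])

```text
time_s: 21.6
tool_pos: [0.6422, -0.1634, 0.0364]
tool_rot: [180.0, -0.0, 90.0]
force: [-0.4, -0.1, -6.7]
grip_width: 0.0511
```

Emit:
servo_tool(commands=[0,0,0,0,0,0,0,0,0,0,0,0,0,0,0,0,0,0,0,0,0,0,0,0,0,0,0,0,0,0,0,0,0,0,0,0], jaw=87)

```text
time_s: 22.2
tool_pos: [0.6421, -0.1634, 0.0362]
tool_rot: [180.0, -0.0, 90.0]
force: [-0.6, 0.4, 0.4]
grip_width: 0.0852
```

Emit:
servo_tool(commands=[0,0,-10,0,0,0,0,0,-22,0,0,0,0,0,-25,0,0,0,0,0,-25,0,0,0,0,0,-20,0,0,0,0,0,-8,0,0,0,0,0,0,0,0,0])

```text
time_s: 22.9
tool_pos: [0.6428, -0.1637, 0.1477]
tool_rot: [179.8, 0.0, 90.0]
force: [-0.1, -0.0, -0.6]
grip_width: 0.087
```

Emit:
servo_tool(commands=[-4,-10,0,0,0,0,-9,-20,0,0,0,0,-12,-27,0,0,0,0,-13,-30,0,0,0,0,-13,-30,0,0,0,0,-12,-28,0,0,0,0,-10,-22,0,0,0,0,-5.1,-11.7,0,0,0,0,0,0,0,0,0,0,0,0,0,0,0,0])

```text
time_s: 23.9
tool_pos: [0.4639, -0.2408, 0.1458]
tool_rot: [180.0, -0.0, 90.1]
force: [1.3, 0.0, -0.2]
grip_width: 0.0875
```

```bash
python3 - <<'E'
from h import *
print(monitor.get_obs()['tool_pos'])
find("xl",.013);find("s",cams=("scene",))
p,d=read_camera("scene");cv2.imwrite("pics/s5.png",p[180:420,130:450,::-1].repeat(2,0).repeat(2,1))
E
```

```text
[ 0.46394561 -0.2407971   0.145788  ]
top xl {'box': [410.0, 150.3, 40.8, 43.7], 'conf': 0.64} [ 642.1 -163.    26.3   74.7  550. ]
scene xl {'box': [280.7, 304.4, 38.4, 57.1], 'conf': 0.65} [ 643.8 -164.2   26.9   73.8  591. ]
scene s {'box': [156.7, 306.9, 22.4, 34.7], 'conf': 0.96} [ 463.4 -242.2   13.3   36.   175. ]
```

View pics/s5.png

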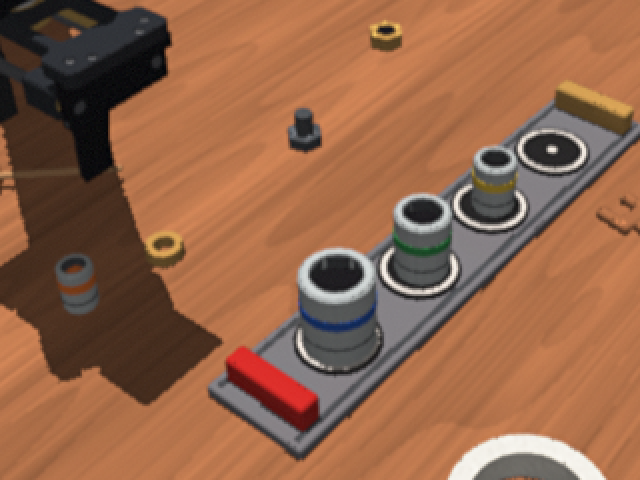

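Emit:
servo_tool(commands=[0,0,20,0,0,0,0,0,28,0,0,0,0,0,30,0,0,0,0,0,26,0,0,0,0,0,18,0,0,0,0,0,10,0,0,0,0,0,4,0,0,0,0,0,0,0,0,0])

```text
time_s: 25.05
tool_pos: [0.4635, -0.2417, 0.0101]
tool_rot: [-180.0, 0.0, 90.0]
force: [0.2, 0.4, 1.1]
grip_width: 0.0869
```

Emit:
servo_tool(commands=[0,0,0,0,0,0,0,0,0,0,0,0,0,0,0,0,0,0,0,0,0,0,0,0,0,0,0,0,0,0,0,0,0,0,0,0,0,0,0,0,0,0,0,0,0,0,0,0,0,0,0,0,0,0,0,0,0,0,0,0], jaw=16, newtons=20)

```text
time_s: 26.05
tool_pos: [0.4632, -0.2416, 0.01]
tool_rot: [-180.0, -0.0, 90.0]
force: [-0.5, 1.0, -0.5]
grip_width: 0.0257
```

Emit:
servo_tool(commands=[0,0,0,0,0,0,0,0,0,0,0,0,0,0,0,0,0,0])

```text
time_s: 26.35
tool_pos: [0.4632, -0.2416, 0.01]
tool_rot: [-180.0, -0.0, 90.0]
force: [-0.5, -0.1, 0.7]
grip_width: 0.0258
```

Emit:
servo_tool(commands=[0,0,-8,0,0,0,0,0,-18,0,0,0,0,0,-25,0,0,0,0,0,-25,0,0,0,0,0,-25,0,0,0,0,0,-15,0,0,0,0,0,-4,0,0,0,0,0,0,0,0,0])

```text
time_s: 27.15
tool_pos: [0.4635, -0.2415, 0.1302]
tool_rot: [180.0, -0.0, 90.0]
force: [-0.6, -0.1, -1.5]
grip_width: 0.0256
```

Emit:
servo_tool(commands=[12,0,0,0,0,0,24,0,0,0,0,0,32,4,0,0,0,0,36,12,0,0,0,0,36,20,0,0,0,0,36,26,0,0,0,0,36,26,0,0,0,0,36,26,0,0,0,0,34,26,0,0,0,0,28,20,0,0,0,0])

```text
time_s: 28.15
tool_pos: [0.6232, 0.0713, 0.1277]
tool_rot: [-179.8, 0.0, 90.1]
force: [0.4, 0.5, -2.3]
grip_width: 0.0254
```

Emit:
servo_tool(commands=[22,14,0,0,0,0,12,8,0,0,0,0,4,3.6,0,0,0,0,0,0,0,0,0,0,0,0,0,0,0,0,0,0,0,0,0,0])

```text
time_s: 28.75
tool_pos: [0.6483, 0.1046, 0.1303]
tool_rot: [-180.0, 0.0, 89.9]
force: [-1.5, 0.0, -0.9]
grip_width: 0.0254
```

Emit:
servo_tool(commands=[0,0,14,0,0,0,0,0,24,0,0,0,0,0,26,0,0,0,0,0,20,0,0,0,0,0,13,0,0,0,0,0,6,0,0,0,0,0,0,0,0,0,0,0,0,0,0,0])

```text
time_s: 29.55
tool_pos: [0.6495, 0.1065, 0.028]
tool_rot: [179.9, -0.0, 90.0]
force: [-0.3, 0.2, -1.0]
grip_width: 0.0255
```

Emit:
servo_tool(commands=[0,0,2,0,0,0,0,0,1.4,0,0,0,0,0,0,0,0,0,0,0,0,0,0,0])

```text
time_s: 29.95
tool_pos: [0.6488, 0.1066, 0.0239]
tool_rot: [180.0, -0.0, 90.0]
force: [-0.5, -1.0, -1.0]
grip_width: 0.0251
```

Emit:
servo_tool(commands=[0,0,0,0,0,0,0,0,0,0,0,0,0,0,0,0,0,0,0,0,0,0,0,0,0,0,0,0,0,0,0,0,0,0,0,0], jaw=87)

```text
time_s: 30.55
tool_pos: [0.6487, 0.1065, 0.0237]
tool_rot: [180.0, -0.0, 90.0]
force: [0.3, 0.2, 0.6]
grip_width: 0.0657
```

Emit:
servo_tool(commands=[0,0,-10,0,0,0,0,0,-22,0,0,0,0,0,-25,0,0,0,0,0,-25,0,0,0,0,0,-20,0,0,0,0,0,-8,0,0,0,0,0,0,0,0,0])

```text
time_s: 31.25
tool_pos: [0.6496, 0.1066, 0.1354]
tool_rot: [179.8, -0.1, 90.0]
force: [-0.3, 1.0, -0.2]
grip_width: 0.0871
```

Emit:
servo_tool(commands=[5,-12,0,0,0,0,10,-22,0,0,0,0,12,-28,0,0,0,0,12,-28,0,0,0,0,12,-28,0,0,0,0,12,-28,0,0,0,0,10,-22,0,0,0,0,7,-14,0,0,0,0,0,0,0,0,0,0,0,0,0,0,0,0])

```text
time_s: 32.25
tool_pos: [0.466, 0.1863, 0.133]
tool_rot: [-180.0, 0.0, 90.1]
force: [0.7, -0.2, -0.4]
grip_width: 0.0874
```

```bash
python3 - <<'E'
from h import *
print(monitor.get_obs()['tool_pos'])
for k in SZ: find(k,.013)
p,d=read_camera("scene");cv2.imwrite("pics/s6.png",p[180:420,130:450,::-1].repeat(2,0).repeat(2,1))
p,d=read_camera("top");cv2.imwrite("pics/t6.png",p[140:215,200:490,::-1].repeat(2,0).repeat(2,1))
E
```

```text
[0.46603738 0.18625347 0.13297391]
top xl {'box': [410.5, 150.9, 38.3, 43.3], 'conf': 0.82} [ 642.6 -162.6   26.3   74.7  545. ]
top xl {'box': [252.3, 162.6, 16.2, 20.7], 'conf': 0.29} None
scene xl {'box': [278.0, 304.6, 40.4, 60.2], 'conf': 0.71} [ 641.8 -164.9   27.1   73.7  600. ]
top l {'box': [361.0, 154.3, 28.7, 33.8], 'conf': 0.87} [644.9 -71.4  20.9  66.7 347. ]
top l {'box': [351.2, 162.9, 41.4, 35.0], 'conf': 0.41} [644.9 -71.4  20.9  66.7 338. ]
scene l {'box': [327.5, 273.9, 31.3, 48.5], 'conf': 0.64} [646.8 -71.9  22.1  65.3 345. ]
scene l {'box': [240.4, 353.2, 50.8, 41.3], 'conf': 0.5} None
top m {'box': [299.2, 157.8, 27.4, 27.9], 'conf': 0.64} [647.2  19.3  17.   58.5 236. ]
top m {'box': [461.4, 155.6, 10.3, 43.1], 'conf': 0.33} None
scene m {'box': [362.3, 251.7, 26.5, 39.5], 'conf': 0.81} [647.3  17.5  17.7  57.1 207. ]
top s {'box': [252.4, 164.1, 20.9, 17.4], 'conf': 0.68} [649.  106.5  13.1  50.3 153. ]
scene s {'box': [397.9, 234.5, 20.7, 28.0], 'conf': 0.85} [648.1 104.4  15.   48.6 119. ]
```

View pics/s6.png

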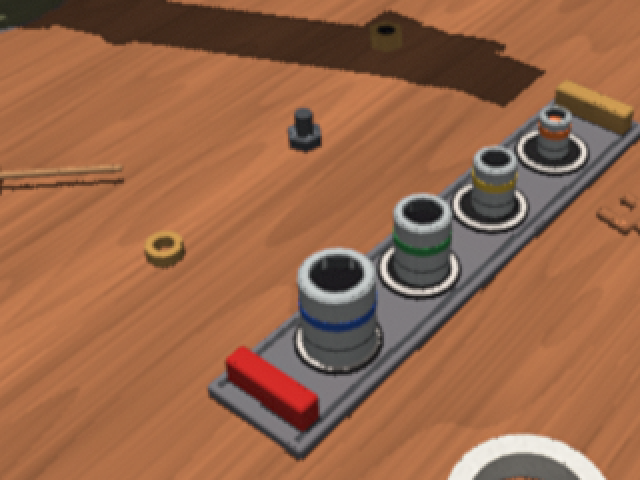

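View pics/t6.png

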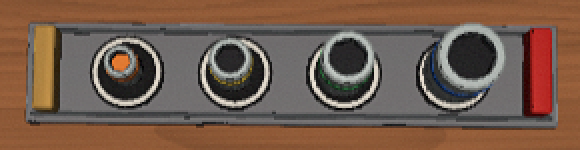

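All four sockets stand centred within about 3 mm (red block at pixels (272,388), sizes fall away from it), and the arm is clear.

```bash
python3 -c "
from cell import env
print(env.sign_off())"
```

```text
the job is handed in; nothing more can be done
None
```

All four sockets are back on the rail in size order, and I handed the job in at about 33 s of the 96 s allowed. The red block is at the right-hand end, so the largest is on mark d, the second largest on c, the second smallest on b and the smallest on a.

My last camera checks put each socket's centre within about 3 mm of its mark, against the 12 mm allowed. All four were upright and released, with the arm well clear. None was knocked over, and the wrist force stayed below about 8 N in the readings I took.

The two cameras disagreed with each other by up to about 2.5 mm. The networks also gave a few low-confidence false detections, such as the red block taken for a socket. I checked these against the pictures and ignored them. `sign_off` reports no verdict.

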